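# Swing out the prop leg of the larger easel board

## Robot

A 6-joint arm with a two-finger parallel gripper is mounted at the origin on a cart in front of the work surface, level with it; the furniture and walls round the work are solid. World frame = base frame: x ahead of the robot, y to its left, z up, the work surface at z = 0. Lengths are in mm, angles in rad, forces in N, time in s.
With the tool pointing down it reaches from about 400 to 925 mm from the base axis. Payload 12.5 kg.
Tool frame: the origin (TCP) lies between the finger pads; the fingertips stand 19 mm ahead of it and the grasp point (between the pads) is the TCP (env.tips_ahead is the distance from the TCP to the fingertips, in mm); z points along the fingers, y is the line along which they close (so a half turn about z gives the same grasp; the last joint's range is limited). The gripper opens to 95 mm and grips with 3 to 60 N. Pads are 20 mm wide; open, the fingers measure 119 mm over their backs; the gripper's body (75 mm by 180 mm) begins 59 mm behind the grasp point.
Start: joints at [1.094, 0.491, 1.559, -0, 1.092, -0.106], TCP at [226.461, 582.549, 207.361] pointing down, gripper open.
Joint ranges: [-3.1, 3.1], [-0.84, 2.19], [0.05, 2.79], [-1.13, 4.28], [0.06, 2.93], [-2.69, 2.69]. Speed limits (rad/s): [2.22, 2.22, 2.79, 3.14, 3.14, 3.14].

## Interface

Orientations are given as [roll, pitch, yaw] about the fixed x, y, z axes, in that order (R = Rz(yaw) Ry(pitch) Rx(roll)).
In Python, from cell import env gives the robot as it stands.
- The arm moves only by the shell command python3 -m crank 'ROWS'. ROWS is JSON, a list of rows, each a list of 5 numbers: the shift along the tool's x, y, z in mm, then the turn about the tool's z in degrees, then the finger opening in mm, from 0 to 95.1. In form: [[dx, dy, dz, yaw, grip], ...]. A call has 1 to 10 rows; each row is the pose to reach, as a shift and turn from the pose commanded when the call began, along the tool's axes at that moment; what a row does not reach only later rows make up. A row lasts 1/12 s, in which the tool goes at most 41.7 mm and 7.16 degrees, less where a joint would pass 70% of its speed; a pose out of reach is approached as far as the arm can. A call with a gripper value outside its range is refused whole. The fingers move at their own pace and stop on an object; the grip force is fixed at half the most. Time passes only in rows, so rows that repeat a pose let the fingers close. It gives the time, the measured TCP pose, the force, the opening and the grip force at its end, in the units of the state.
- env.state(): the state, without advancing time (a new reading comes with each control period).
- env.read_camera(name): name is "scene" or "top" or "wrist"; returns a dict with "img" (384x512x3 uint8, blue, green, red), "K" (3x3 intrinsics, pixels), "k1" (the pictures are not rectified: a ray, as slopes to the right and down, at radius r is drawn at 1 + k1 r^2 times it, then the intrinsics apply), "pose" (4x4, takes a point from camera to world coordinates). Camera axes: x right, y down, z forward; pixel columns grow to the right and rows downward; lengths in mm; the calibration is good to about 2 mm. A picture is of the moment at which its call begins. There is no depth.
- env.job_done(): hands the job in; it is judged then, once.
The state is a dict: "t": time; "joints": joint angles; "qvel": joint speeds; "tau": joint torques, N m; "eef_pos": TCP position; "tcp_rot": TCP orientation; "ft_force": force on the tool from outside, world axes, zero at the start; "moment": the same for the moment, N m; "opening": opening from 0.0 (shut) to 1.0 (fully open); "grip_force": force on a finger pad.
Only numpy, scipy, OpenCV 4.12 (cv2) and the standard library are available. Lean on these libraries where they do the work, as an engineer would, in place of code of your own. Each camera call takes 0.05 s, during which the arm holds its last target. There are 200 camera calls.

## Task

Two upright plywood notice boards stand on the worktop with their backs more or less towards you, and each has a folding prop leg hinged upright on its back like the strut of a photo frame. Set up the larger board: push its half-folded leg out away from the board until it comes up against its stop, and leave it there. Leave the smaller board's leg as it is.

Things in the scene. Friction and masses are not known exactly. Their poses are not given: they have to be found in the camera images.
- big_board: larger notice board, fixed: plywood in an aluminium frame, 240 mm wide (y), 145 high, 16 thick, on two rubber feet (70 mm along x, 12 high). Origin on the worktop under its middle, z up. Its -x side is the back, with the leg, facing the robot within about 40 degrees; leg hinge line upright at x -0.020, y +0.080 m. The smaller board is alike, 140 wide, 105 high; either may be on the left.
- big_leg (a joint): angle q of its leg (rad): 0 folded flat, 1.75 out at the stop; starts 0.5 to 0.9. The direction hinge to free end is (-sin q, -cos q) in the board's x, y. Aluminium plate 6 mm thick (rims 9, foot 12), 140 mm long, from 12 to 135 mm above the worktop. Stiff hinge, no spring: 1 N at the free end moves it, it stays where left. Closed fingers fit from above into the wedge between leg and board.
- big_leg_end (a point): middle of the free end of the larger board's leg at its top edge, 135 mm above the worktop, 140 mm from the hinge line
- small_leg_end (a point): free end of the smaller board's leg at its top edge, 95 mm above the worktop, 85 mm from that leg's hinge; it must stay where it is

How it is judged (in metres and radians):
At the end, for the whole second after the job is handed in: The larger board's leg is at rest fully out, within about 8 degrees of its stop (angle above 1.60 rad of 1.75), and the free end of the smaller board's leg is within 15 mm of where it started (value of joint big_leg above 1.6 rad and not (velocity of joint big_leg above 0.05 rad/s) and not (velocity of joint big_leg below -0.05 rad/s) and distance of small_leg_end from where it was at the start of the episode below 0.015 m); the robot touches nothing.
It fails at once if the smaller board's leg is moved by more than 15 mm (distance of small_leg_end from where it was at the start of the episode above 0.015 m).
It also fails if it takes over 32 s, if anything falls off the work surface, if the arm or the gripper's body presses on something with over 40 N, if the wrist force passes 120 N, or if a joint passes its speed limit or range.

## Working session

There is one attempt and no reset: what is moved stays moved. The work goes in short steps, Python scripts to look and compute and a shell command to move; the robot and the scene stay as the last step left them, time stands still between calls to the robot, and variables do not carry over. Pictures are saved under pics/ and viewed, at most 10 in all, crops included, and the job is handed in when it is done.

```bash
mkdir -p pics; python3 - <<'E'
from cell import env
import cv2,numpy as np
for n in("scene","top"):
    c=env.read_camera(n);cv2.imwrite(f"pics/{n}0.png",c["img"]);np.savez(f"{n}0.npz",**{k:c[k] for k in("img","K","k1","pose")})
    print(n,c["pose"].round(2).tolist(),c["K"].tolist(),c["k1"])
s=env.state();print(s["eef_pos"],s["tcp_rot"],s["t"])
E
```

```text
scene [[0.84, -0.31, 0.44, 128.11], [-0.54, -0.51, 0.67, -776.69], [0.01, -0.8, -0.6, 700.79], [0.0, 0.0, 0.0, 1.0]] [[374.216089384472, 0.0, 253.35921635528115], [0.0, 374.216089384472, 191.77709397362167], [0.0, 0.0, 1.0]] -0.0624845696645845
top [[0.08, -0.97, 0.23, 384.0], [-1.0, -0.08, 0.02, -118.5], [0.0, -0.23, -0.97, 975.22], [0.0, 0.0, 0.0, 1.0]] [[430.0278845663793, 0.0, 252.60287915379394], [0.0, 430.0278845663793, 188.95462135985642], [0.0, 0.0, 1.0]] -0.05988297336096691
[226.35161073 582.33703393 206.82697379] [-3.14063749e+00 -9.17339872e-05  2.77077210e+00] 0.1
```

View pics/scene0.png

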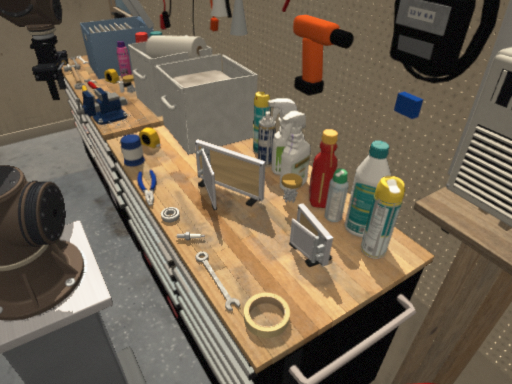

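View pics/top0.png

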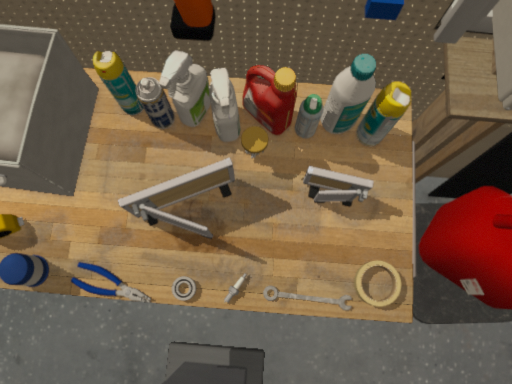

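The larger board is at top pixels (122–235, 160–215), with its leg running from about (140,207) to (210,235). The smaller board is at (305–372, 170–203). I'll enlarge the larger board.

```bash
python3 - <<'E'
import cv2
t=cv2.imread("pics/top0.png")[145:265,105:265]
cv2.imwrite("pics/c1.png",cv2.resize(t,None,fx=5,fy=5,interpolation=cv2.INTER_CUBIC))
E
cat > h.py <<'E'
import numpy as np,cv2
def ray(c,u,v):
    K=c["K"];k=float(c["k1"]);d=np.array([(u-K[0,2])/K[0,0],(v-K[1,2])/K[1,1]]);x=d.copy()
    for _ in range(20): x=d/(1+k*(x@x))
    P=c["pose"];return P[:3,3],P[:3,:3]@np.array([*x,1])
def atz(c,u,v,z):
    o,d=ray(c,u,v);return o+d*(z-o[2])/d[2]
def proj(c,p):
    P=c["pose"];q=P[:3,:3].T@(np.asarray(p,float)-P[:3,3]);x=q[:2]/q[2];x=x*(1+float(c["k1"])*(x@x))
    return c["K"][:2,:2]@x+c["K"][:2,2]
E
```

```text
(no output)
```

View pics/c1.png

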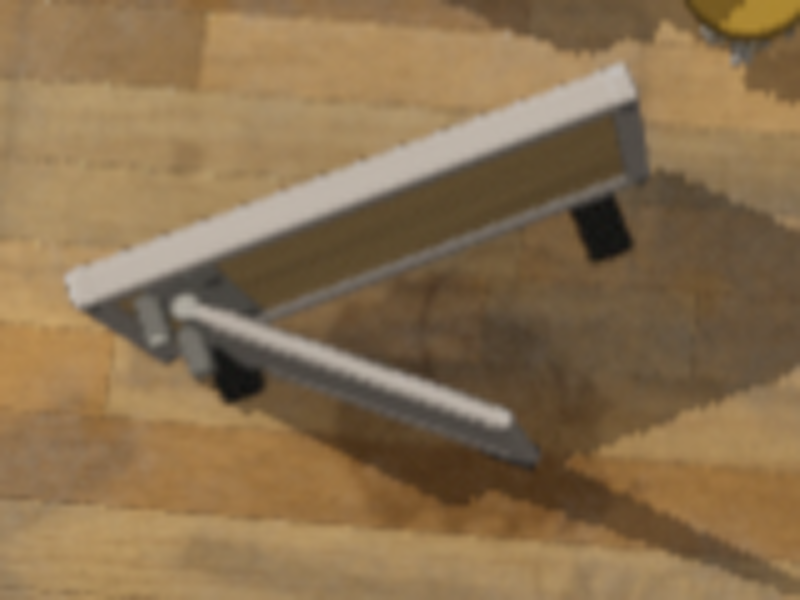

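The enlarged crop (x5, offset 105,145) shows the board's top centre line from (77,290) to (630,82). The hinge top is at about (185,307) and the leg's free end at about (507,417).

```bash
python3 - <<'E'
from h import *
c=np.load("top0.npz")
f=lambda u,v,z:atz(c,105+u/5-.4,145+v/5-.4,z)[:2]
L=f(77,290,145);R=f(630,82,145);H=f(185,307,135);E=f(507,417,135)
print(L,R,np.hypot(*(L-R)),H,E,np.hypot(*(H-E)))
y=(L-R)/np.hypot(*(L-R));x=np.array([y[1],-y[0]]);M=(L+R)/2
Hm=M-20*x+80*y;d=(E-Hm)/np.hypot(*(E-Hm));q0=np.arctan2(-d@x,-d@y)
print("M",M,"xax",x,np.degrees(np.arctan2(x[1],x[0])),"Hmodel",Hm,"q",q0)
# contact path: tip centre r along leg, on board side offset o
for r,o in((115,40),(115,25),(115,15)):
  for q in(q0,1.0,1.2,1.4,1.6,1.75,1.8):
    d=-np.sin(q)*x-np.cos(q)*y; n=np.sin(q)*y-np.cos(q)*x   # n: opening direction
    p=Hm+r*d-o*n; b=(p-M)@x
    print(r,o,round(q,2),p.round(),"boardx",round(b),"legdir",round(np.degrees(np.arctan2(d[1],d[0]))))
s=c  # small
for p in((338,172),(318,200),(365,185)): print(atz(c,*p,100)[:2])
E
```

```text
[531.13135947 155.93366045] [633.38411289 -55.01298655] 234.4229371551684 [529.45577277 114.77178441] [495.67444732 -18.18792772] 137.18404790205417
M [582.25773618  50.46033695] xax [0.89985498 0.4361892 ] 25.860988689098093 Hmodel [529.36550062 113.72495121] q 0.7014175104199859
115 40 0.7 [540.  -8.] boardx -64 legdir -104
115 40 1.0 [504.  -5.] boardx -95 legdir -121
115 40 1.2 [480.   2.] boardx -113 legdir -133
115 40 1.4 [459.  14.] boardx -127 legdir -144
115 40 1.6 [441.  30.] boardx -136 legdir -156
115 40 1.75 [429.  44.] boardx -140 legdir -164
115 40 1.8 [426.  49.] boardx -141 legdir -167
115 25 0.7 [525.  -4.] boardx -75 legdir -104
115 25 1.0 [491.   3.] boardx -103 legdir -121
115 25 1.2 [469.  12.] boardx -118 legdir -133
115 25 1.4 [450.  26.] boardx -129 legdir -144
115 25 1.6 [435.  44.] boardx -136 legdir -156
115 25 1.75 [425.  59.] boardx -138 legdir -164
115 25 1.8 [423.  64.] boardx -138 legdir -167
115 15 0.7 [515.  -1.] boardx -83 legdir -104
115 15 1.0 [482.   8.] boardx -109 legdir -121
115 15 1.2 [462.  19.] boardx -122 legdir -133
115 15 1.4 [445.  35.] boardx -131 legdir -144
115 15 1.6 [431.  53.] boardx -135 legdir -156
115 15 1.75 [423.  68.] boardx -136 legdir -164
115 15 1.8 [420.  74.] boardx -135 legdir -167
[ 640.40718368 -280.2058154 ]
[ 576.65946958 -240.42999756]
[ 616.49942113 -338.05750071]
```

```bash
python3 -m crank '[[-30,-25,0,0,0],[-60,-51,0,0,0],[-90,-76,0,0,0],[-120,-101,0,0,0],[-150,-127,0,0,0],[-180,-152,0,0,0],[-210,-177,0,0,0],[-240,-203,0,0,0],[-250,-213,0,0,0],[-250,-213,0,0,0]]'; python3 -m crank '[[-30,-25,0,0,0],[-60,-51,0,0,0],[-90,-76,0,0,0],[-120,-101,0,0,0],[-150,-127,0,0,0],[-180,-152,0,0,0],[-210,-177,0,0,0],[-240,-203,0,0,0],[-254,-213,0,0,0],[-254,-213,0,0,0]]'
```

```text
t: 0.93
eef_pos: [383.4, 291.0, 207.3]
tcp_rot: [-3.141, 0.0, 2.767]
ft_force: [-0.5, 0.0, -0.1]
opening: 0.356
grip_force: 0.0
t: 1.77
eef_pos: [543.5, 0.8, 206.8]
tcp_rot: [-3.142, 0.0, 2.768]
ft_force: [-1.2, 0.2, 0.4]
opening: 0.005
grip_force: 0.0
```

```bash
python3 -m crank '[[0,0,20,0,0],[0,0,40,0,0],[0,0,55,0,0],[0,0,65,0,0],[0,0,75,0,0],[0,0,85,0,0],[0,0,95,0,0],[0,0,103,0,0],[0,0,103,0,0]]'; python3 - <<'E'
from cell import env
import cv2
c=env.read_camera("top")["img"][125:265,85:265]
s=env.read_camera("scene")["img"][110:240,150:320]
a=cv2.resize(c,(400,311));b=cv2.resize(s,(400,311))
cv2.imwrite("pics/d1.png",cv2.hconcat([a,b]))
from h import *
yaw=env.state()["tcp_rot"][2]
tx=np.array([np.cos(yaw),np.sin(yaw)]);ty=np.array([np.sin(yaw),-np.cos(yaw)])
M=np.array([582.3,50.5]);x=np.array([.9,.436]);y=np.array([-.436,.9]);H=np.array([529.4,113.7]);p0=env.state()["eef_pos"][:2]
for q in(.7,.8,.9,1,1.1,1.2,1.3,1.4,1.5,1.6,1.7,1.75,1.8):
    d=-np.sin(q)*x-np.cos(q)*y;n=np.sin(q)*y-np.cos(q)*x
    p=H+105*d-17*n;D=p-p0;print(q,p.round(),(D@tx).round(),(D@ty).round())
E
```

```text
t: 2.52
eef_pos: [541.3, 3.1, 102.9]
tcp_rot: [-3.141, -0.002, 2.771]
ft_force: [-0.2, 0.0, -0.4]
opening: 0.005
grip_force: 0.0
0.7 [520.   8.] 22.0 -3.0
0.8 [509.   9.] 33.0 -6.0
0.9 [499.  12.] 43.0 -7.0
1 [489.  15.] 54.0 -8.0
1.1 [479.  20.] 64.0 -7.0
1.2 [470.  25.] 75.0 -5.0
1.3 [462.  32.] 85.0 -2.0
1.4 [454.  39.] 95.0 1.0
1.5 [447.  47.] 104.0 6.0
1.6 [441.  55.] 113.0 12.0
1.7 [435.  64.] 122.0 19.0
1.75 [433.  69.] 126.0 22.0
1.8 [431.  74.] 129.0 26.0
```

View pics/d1.png

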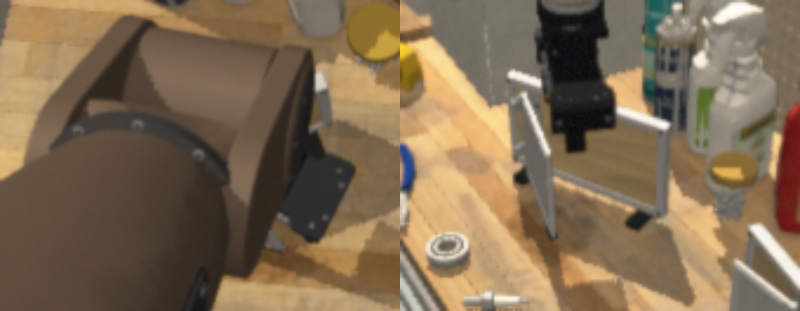

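In the scene half, the closed fingers at about (575,140) are inside the wedge, between the leg at (540,160) and the board. I'll push along the arc now.

```bash
python3 -m crank '[[8,-1,0,0,0],[15,-2,0,0,0],[22,-3,0,0,0],[28,-4,0,0,0],[34,-6,0,0,0],[40,-7,0,0,0],[46,-7,0,0,0],[52,-8,0,0,0],[58,-8,0,0,0],[64,-7,0,0,0]]'; python3 -m crank '[[6,1,0,0,0],[11,2,0,0,0],[16,3,0,0,0],[21,5,0,0,0],[26,7,0,0,0],[31,8,0,0,0],[36,11,0,0,0],[40,13,0,0,0],[45,16,0,0,0],[45,16,0,0,0]]'
```

```text
t: 3.45
eef_pos: [479.1, 19.7, 104.4]
tcp_rot: [3.141, 0.0, 2.771]
ft_force: [2.2, 0.6, 0.1]
opening: 0.003
grip_force: 0.7
t: 4.28
eef_pos: [442.7, 51.4, 104.3]
tcp_rot: [-3.141, -0.001, 2.771]
ft_force: [1.4, -0.3, -0.6]
opening: 0.005
grip_force: 0.0
```

```bash
python3 -m crank '[[3,2,0,0,0],[6,4,0,0,0],[8,6,0,0,0],[10,8,0,0,0],[12,10,0,0,0],[12,10,0,0,0]]'; python3 -m crank '[[1,1,0,0,0],[2,2,0,0,0],[2,2,0,0,0]]'
```

```text
t: 4.78
eef_pos: [435.7, 64.8, 104.3]
tcp_rot: [3.142, -0.0, 2.771]
ft_force: [0.3, 0.9, -0.2]
opening: 0.004
grip_force: 0.1
t: 5.03
eef_pos: [434.7, 67.2, 104.3]
tcp_rot: [3.141, -0.0, 2.771]
ft_force: [1.6, -0.9, -0.8]
opening: 0.004
grip_force: 0.3
```

```bash
python3 - <<'E'
from cell import env
import cv2
a=cv2.resize(env.read_camera("top")["img"][125:265,85:265],(400,311))
b=cv2.resize(env.read_camera("scene")["img"][110:240,150:320],(400,311))
cv2.imwrite("pics/d2.png",cv2.hconcat([a,b]))
E
```

```text
(no output)
```

View pics/d2.png

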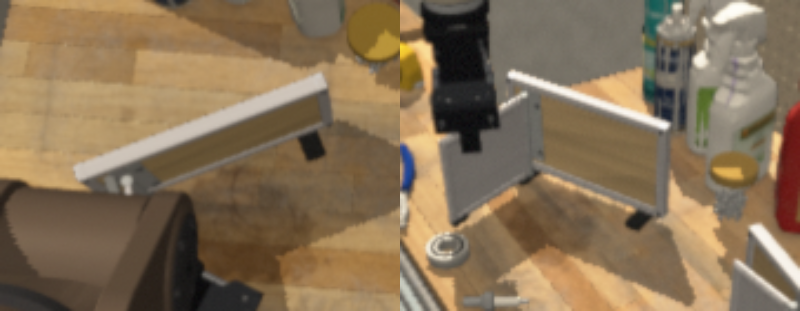

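The leg in the scene half is nearly perpendicular to the board, from (445,180) to (535,140), with the fingers behind it. There is no stop force yet, so I'll keep pushing.

```bash
for i in 1; do python3 -m crank '[[1,1.5,0,0,0],[2,3,0,0,0],[3,4,0,0,0],[3,4,0,0,0]]'; done; python3 -m crank '[[1,1,0,0,0],[1.5,2,0,0,0],[1.5,2,0,0,0]]'
```

```text
t: 5.47
eef_pos: [433.3, 71.9, 104.3]
tcp_rot: [-3.141, -0.0, 2.771]
ft_force: [-0.2, -2.8, -0.4]
opening: 0.006
grip_force: 1.3
t: 5.72
eef_pos: [433.1, 72.9, 104.4]
tcp_rot: [-3.14, 0.001, 2.772]
ft_force: [1.9, -20.6, -0.2]
opening: 0.004
grip_force: 9.6
```

The force along y rose to 20 N, so the leg is on its stop. I'll back off, then lift and move clear.

```bash
python3 -m crank '[[-2,-3,0,0,0],[-5,-7,0,0,0],[-9,-13,0,0,0],[-12,-18,0,0,0],[-12,-18,-20,0,0],[-12,-18,-50,0,0],[-12,-18,-80,0,0],[-12,-18,-105,0,0],[-12,-18,-105,0,0]]'; python3 -m crank '[[0,-30,0,0,0],[0,-60,0,0,0],[0,-90,0,0,0],[0,-120,0,0,0],[0,-150,0,0,0],[0,-150,0,0,0]]'; python3 - <<'E'
from cell import env
from h import *
c=env.read_camera("top");np.savez("top1.npz",**{k:c[k] for k in("img","K","k1","pose")})
cv2.imwrite("pics/e1.png",cv2.resize(c["img"][145:285,105:265],None,fx=4,fy=4,interpolation=cv2.INTER_CUBIC))
M=np.array([582.3,50.5]);x=np.array([.9,.436]);y=np.array([-.436,.9]);H=np.array([529.4,113.7])
for q in(1.6,1.75):print(q,(proj(c,[*(H+140*(-np.sin(q)*x-np.cos(q)*y)),135])-[105,145])*4)
a=np.load("top0.npz")["img"][160:215,295:385].astype(int);print(np.abs(a-c["img"][160:215,295:385]).max())
E
```

```text
t: 6.47
eef_pos: [439.1, 52.8, 213.4]
tcp_rot: [3.139, 0.006, 2.771]
ft_force: [-0.4, 0.7, 0.1]
opening: 0.005
grip_force: 0.0
t: 6.97
eef_pos: [381.7, -89.9, 208.9]
tcp_rot: [-3.141, -0.0, 2.768]
ft_force: [-0.2, 0.0, 0.0]
opening: 0.004
grip_force: 0.0
1.6 [230.85956296 512.85805314]
1.75 [188.6044646  524.39532445]
11
```

View pics/e1.png

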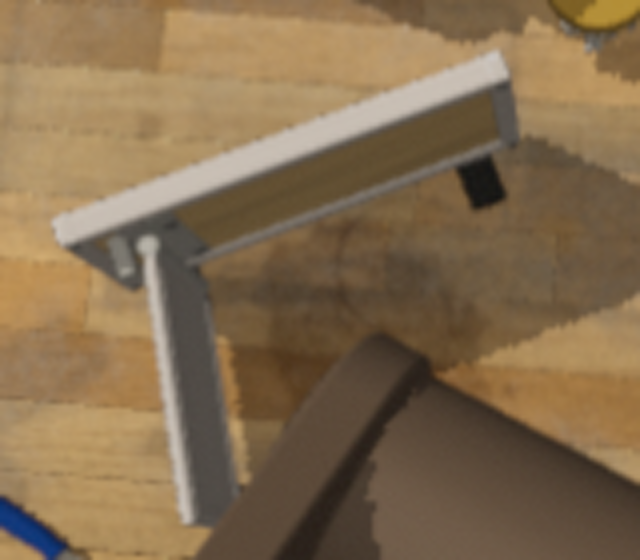

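The leg's free end is at (187,520) in the crop, against a predicted (189,524) for q = 1.75. The smaller board's image is unchanged and the arm touches nothing.

```bash
python3 -c "
from cell import env
print(env.job_done())"
```

```text
the job is handed in; nothing more can be done
None
```

I handed the job in at about 7 s: the larger board's leg is out against its stop (about 1.75 rad by the top camera), the smaller board looks unmoved, and the arm is clear of both; no verdict came back.

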